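# Crack the stuck lid of the dry case and hold it ajar

## Robot

A 7-joint arm with a two-finger parallel gripper is mounted at the origin on the work surface. World frame = base frame: x ahead of the robot, y to its left, z up, the work surface at z = 0. Lengths are in mm, angles in rad, forces in N, time in s.
With the tool pointing down it reaches from about 350 to 900 mm from the base axis. Payload 7.2 kg.
Tool frame: the origin (TCP) lies at the very end of the fingers, on their centre line; the grasp point (between the pads) lies 19 mm behind it; x points along the fingers, z is the direction in which the jaws open and shut, and the axes are right-handed (so a half turn about x gives the same grasp; the last joint's range is limited). The gripper opens to 88 mm and grips with 3 to 60 N. Pads are 20 mm wide; open, the fingers measure 115 mm over their backs; the gripper's body (75 mm by 178 mm) begins 61 mm behind the grasp point.
Start: joints at [-1.318, 0.411, -0.013, 1.596, 0.006, 1.134, -0.082], TCP at [197.088, 593.115, 222.653] pointing down, gripper open.
Joint ranges: [-2.95, 2.95], [-0.29, 1.99], [-1.47, 1.44], [0.14, 2.54], [-1.03, 4.17], [0.13, 1.85], [-2.86, 2.86]. Speed limits (rad/s): [2.39, 2.39, 3.01, 3.01, 3.14, 3.14, 3.14].

## Interface

Orientations are given as a rotation vector (axis times angle).
In Python, from rig import state, capture, close_job gives the robot as it stands.
- The arm moves only by the tool jog_arm, never from a script. Its arguments are lists of equal length, an entry for each row: "travel": the shift along the tool's x, y, z in mm, a list of three; "delta_rot": the turn, a rotation vector about the tool's x, y, z in rad, a list of three. A call has 1 to 12 rows; each row shifts and turns the commanded pose from where the row before left it, along the tool's axes as they then stand; what a row does not reach is not made up. A row lasts 1/10 s, in which the tool goes at most 50 mm and 8.59 degrees, less where a joint would pass 70% of its speed; a pose out of reach is approached as far as the arm can. A call is refused whole if a number of a shift passes 50 or a number of a turn 0.15, either way. A call with a gripper value outside its range is refused whole. "jaw" is the finger opening in mm, from 0 to 87.8, set as the call begins (left out, the last holds). The fingers move at their own pace and stop on an object; "newtons" is the grip in N (left out, the last holds). Time passes only in rows, so rows that do not move let the fingers close. It gives the time, the measured TCP pose, the force and the opening at its end, in the units of the state.
- state(): the state, without advancing time (a new reading comes with each control period).
- capture(name): name is "scene" or "top" or "wrist"; returns a dict with "img" (480x640x3 uint8, blue, green, red), "vfov" (degrees; the focal length in pixels is half the picture's height over the tangent of half this angle, whatever the lens; pixels are square), "cx", "cy" (the principal point, pixels), "pose" (4x4, takes a point from camera to world coordinates); the wrist camera has in their place "T_tool_cam" (4x4, takes a point from camera to tool coordinates, whose origin is the TCP and whose axes are the tool frame's). Camera axes: x right, y down, z forward; pixel columns grow to the right and rows downward; lengths in mm; the calibration is good to about 2 mm. A picture is of the moment at which its call begins: read the wrist's pose just before it. There is no depth.
- close_job(): hands the job in, once; it reports no verdict.
The state is a dict: "t": time; "joint_positions": joint angles; "joint_velocities": joint speeds; "joint_torque": joint torques, N m; "ee_pos": TCP position; "eef_rot": TCP orientation; "contact_force": force on the tool from outside, world axes, zero at the start; "moment": the same for the moment, N m; "finger_gap": finger opening in mm.
Only numpy, scipy, OpenCV 4.12 (cv2) and the standard library are available. Lean on these libraries where they do the work, as an engineer would, in place of code of your own. Each camera call takes 0.05 s, during which the arm holds its last target.

## Task

Our ground punches are kept dry in the gasketed case in the top drawer of the bench cabinet. Pull that drawer out until the whole case is clear of the cabinet, then lift the lid of the case until its stuck rubber seal lets go and hold it just ajar, with a gap of about 30 mm at its front edge, so that I can look at the humidity card without losing the dry air. Finish while still holding the lid at that gap: don't let it fly open when the seal lets go, don't lift or tip the case, and leave the other parts on the bench where they are.

Things in the scene. Friction and masses are not known exactly. Their poses are not given: they have to be found in the camera images.
- cabinet_front (a point): Middle of the front edge of the cabinet's top, 190 mm above the bench. Grey sheet-steel bench cabinet, 320 deep x 340 wide x 190 mm high, fixed. This edge is the front of its carcass; the shut drawer's front stands 15 mm before it. x points from the cabinet's front to its back, y to its left as seen from the robot, z up; the drawer slides out along -x.
- drawer (a joint): Opening of the top drawer in m: 0 shut, 0.18 at its stop; starts up to 0.02 open. Slide friction about 2 N. The case comes clear of the cabinet (hinge edge in front of cabinet_front) at 0.12 to 0.155. Drawer front 15 mm thick, 112 mm high, top edge 16 mm below the cabinet's top; sides 60 mm high, upper edge 67 mm below the cabinet's top.
- drawer_handle (a point): Middle of the drawer's steel bar handle: a round horizontal bar about 11 mm thick and 140 mm long along the cabinet's y, standing 35 mm in front of the drawer front and 45 mm below the cabinet's top. Axes as the cabinet's.
- lid (a joint): Angle of the case lid in rad: 0 shut, growing as it opens (it could swing to 1.7). Its front edge is 110 mm from the hinge: 0.28 rad is a gap of 30 mm. A rubber bead clings to the lid's tongue: the pull needed at the knob peaks at some 9 to 15 N at about 0.05 rad and is over by 0.1 rad. Then only the lid's weight is left (about 2 N at the knob); let go, it falls back on to the seal.
- lid_knob (a point): Middle of the black knob on the lid, 15 mm above the lid's top face. Round knob, 30 mm high, 23 mm wide in its top 8 mm, 17 mm at the neck, on the middle of the lid 19 mm behind its front edge. The point turns with the lid; with the lid shut its x points from the case's front to its hinge side, y along the hinge, z up.
- lid_hinge (a point): Middle of the lid's hinge line, at the top of the case's back edge; the knob's middle lies 91 mm in front of it (-x) and 25 mm above it. The hinge line runs along y. Lid plate 110 x 160 x 10 mm.
- case_centre (a point): Centre of the aluminium dry case, half-way up: 110 deep (x, front to hinge side) x 160 wide (y) x 46 mm high without the lid, 4 kg with its punches, standing loose in the top drawer, 10 to 40 mm behind the drawer front, anywhere across its width. Its two front latches are already undone.
- bushing_tall: Bystander: steel guide bushing, 50 mm diameter, 85 mm high, standing on the bench beside the cabinet. Origin: centre of its underside.
- bushing_short: Bystander: steel guide bushing, 60 mm diameter, 55 mm high, standing on the bench beside the cabinet. Origin: centre of its underside.
- die_plate: Bystander: steel die plate with five holes, 130 x 100 x 25 mm, lying on the bench. Origin: centre of its underside.
- pillar: Bystander: guide pillar 28 mm in diameter on a 70 mm square foot, 130 mm high in all, standing on the bench beside the cabinet. Origin: centre of its underside.

How it is judged (in metres and radians):
On the way, in this order (a step that is already met when the one before it is completed fails the run):
1. the drawer is pulled out until the case is clear of the cabinet (x of lid_hinge in the frame of cabinet_front below 0.005 m and value of joint lid below 0.03 rad), for 0.2 s.
2. the seal is broken and the robot holds the lid off it (value of joint lid above 0.12 rad and contact force between the fingers and lid above 0.5 N), for 0.2 s.
At the end, for the whole second after the job is handed in: The fingers still hold the lid, at rest, 0.17 to 0.41 rad open (gap of 18 to 44 mm at its front edge); the drawer is out so far that the case's hinge edge is in front of the cabinet's carcass (to 5 mm); the case stands flat on the drawer floor (value of joint lid between 0.17 and 0.41 rad and velocity of joint lid between -0.1 and 0.1 rad/s and contact force between the fingers and lid above 0.5 N and x of lid_hinge in the frame of cabinet_front below 0.005 m and z of case_centre in the frame of drawer_handle below -0.045 m and angle between case_centre's own z axis and vertical below 0.05 rad); the arm keeps its last pose, push and grip.
It fails at once if the lid flies open (more than 0.65 rad, a gap of some 67 mm) (value of joint lid above 0.65 rad).
It fails at once if the case is lifted or tipped in the drawer (z of case_centre in the frame of drawer_handle above -0.038 m or angle between case_centre's own z axis and vertical above 0.12 rad).
It fails at once if a bystander is disturbed (moved more than 20 mm) (distance of any of bushing_tall, bushing_short, die_plate, pillar from where it was at the start of the episode above 0.02 m).
It also fails if it takes over 51 s, if anything falls off the work surface, if the arm or the gripper's body presses on something with over 40 N, if the wrist force passes 120 N, or if a joint passes its speed limit or range.

## Working session

There is one attempt and no reset: what is moved stays moved. The work goes in short steps, Python scripts to look and compute and a tool call to move; the robot and the scene stay as the last step left them, time stands still between calls to the robot, and variables do not carry over. Pictures are saved under pics/ and viewed, and the job is handed in when it is done.

Besides the shell and the picture viewer there is one more tool, called after "Emit:" as name(argument=value, ...) on one line, values as JSON. jog_arm: Moves the arm, as the interface text tells. Its arguments: {"type":"object","properties":{"travel":{"type":"array","items":{"type":"array","items":{"type":"number"}}},"delta_rot":{"type":"array","items":{"type":"array","items":{"type":"number"}}},"jaw":{"type":"number"},"newtons":{"type":"number"}},"required":["travel","delta_rot"]}

```bash
ls; mkdir -p pics
python3 - <<'E'
from rig import state,capture
import cv2,json
print(state())
for n in("scene","top","wrist"):
    c=capture(n); cv2.imwrite(f"pics/{n}0.png",c["img"])
    print(n,{k:(v.tolist() if hasattr(v,'tolist') else v) for k,v in c.items() if k!="img"})
E
```

```text
pics
{'t': 0.0, 'joint_positions': array([-1.31817336,  0.41190053, -0.01274457,  1.59703774,  0.00560242,
        1.13427577, -0.08216618]), 'joint_velocities': array([-0.00032668, -0.00067793,  0.00033151, -0.00097625, -0.00047779,
        0.0013672 ,  0.00102449]), 'joint_torque': array([-1.70239427e-04, -5.87950802e+01,  6.42227232e-01, -2.91071016e+01,
       -5.37580415e-02,  1.84063835e-02,  1.36277563e-04]), 'ee_pos': array([196.95697401, 592.62956395, 221.81108177]), 'eef_rot': array([-0.97077194,  1.34528792,  0.96910078]), 'contact_force': array([0.42091223, 0.35352123, 0.45513841]), 'moment': array([ 0.02212584,  0.00665144, -0.02428309]), 'finger_gap': 87.92318183671452}
scene {'vfov': 51.06532644958436, 'cx': 319.20896396615643, 'cy': 233.86817713857675, 'pose': [[-0.931359791950537, 0.2505316949748811, -0.2642022099659009, 926.5913240246799], [0.36380470297142087, 0.669561626843016, -0.647559546262126, 776.50520979956], [0.014665470798073297, -0.6992289308033152, -0.7147473863498376, 941.3233308266445], [0.0, 0.0, 0.0, 1.0]]}
top {'vfov': 50.768356652477, 'cx': 319.9154902716084, 'cy': 239.4696332428003, 'pose': [[0.0056361024754255015, -0.9768788190691701, 0.2137194591114962, 414.5485996872873], [-0.9999839860643392, -0.005615266072590993, 0.0007045578821748543, 3.756463878641422], [0.0005118239558964108, -0.21372000758225235, -0.976894823609625, 1119.6347886267986], [0.0, 0.0, 0.0, 1.0]]}
wrist {'vfov': 64.68852281728802, 'cx': 319.6178590950984, 'cy': 236.60144046591302, 'T_tool_cam': [[0.0010919680276768211, -0.2891154790336875, 0.957293605634627, -162.78756716964244], [0.000473539207978778, -0.9572939195403278, -0.2891161139952798, 80.12865643061738], [0.9999992916829704, 0.0007690216085841872, -0.0009084268382715417, 1.0197366876020242], [0.0, 0.0, 0.0, 1.0]]}
```

View pics/scene0.png

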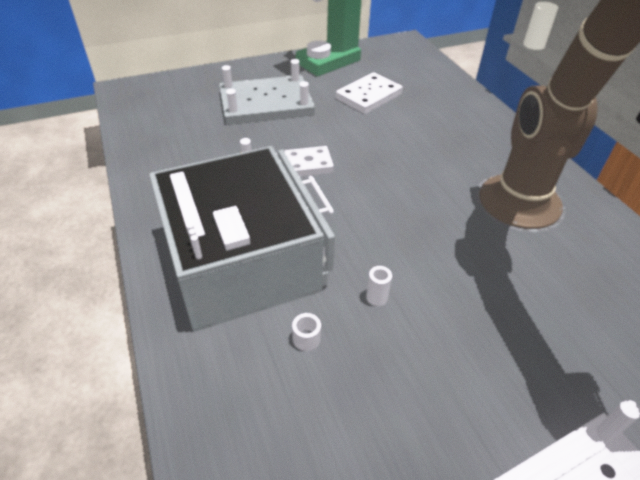

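View pics/top0.png

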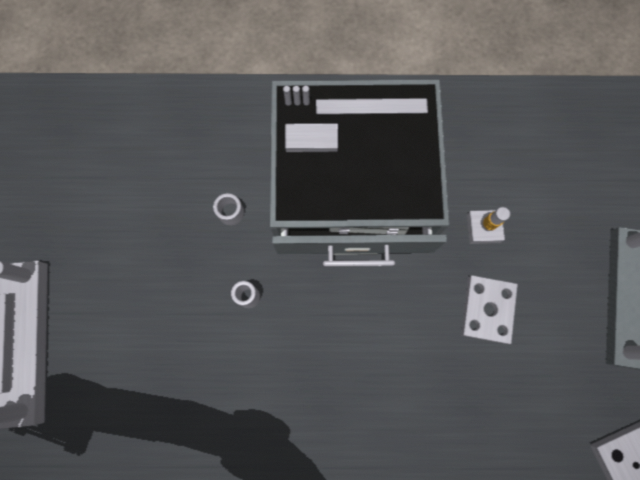

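View pics/wrist0.png

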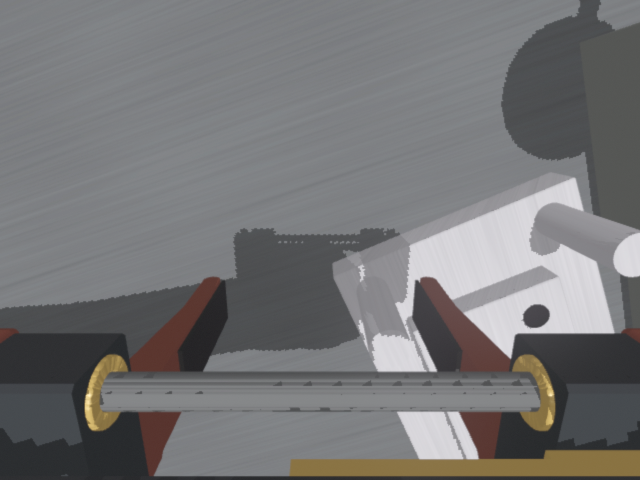

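```bash
cat > h.py <<'E'
import numpy as np,cv2
from scipy.spatial.transform import Rotation as R
from rig import state,capture
def ray(c,uv,s=None):
    f=240/np.tan(np.radians(c["vfov"])/2)
    T=c["pose"] if "pose" in c else tool(s)@c["T_tool_cam"]
    d=T[:3,:3]@np.array([(uv[0]-c["cx"])/f,(uv[1]-c["cy"])/f,1])
    return T[:3,3],d
def tool(s):
    T=np.eye(4);T[:3,:3]=R.from_rotvec(s["eef_rot"]).as_matrix();T[:3,3]=s["ee_pos"];return T
def onz(c,uv,z,s=None):
    o,d=ray(c,uv,s);return o+d*(z-o[2])/d[2]
E
python3 - <<'E'
from h import *
s=state();print(np.round(tool(s),3))
c=capture("top")
cv2.imwrite("pics/t1.png",cv2.resize(c["img"][190:290,240:480],None,fx=3.3,fy=3.3,interpolation=cv2.INTER_CUBIC))
for n,uv,z in [("frontL",(274,224),190),("frontR",(446,224),190),("backL",(273,82),190),("backR",(439,82),190),("barL",(325,263),150),("barR",(393,263),150)]:
    print(n,onz(c,uv,z).round(1))
E
```

```text
[[-0.00000e+00 -9.49000e-01  3.15000e-01  1.96992e+02]
 [-1.00000e-03  3.15000e-01  9.49000e-01  5.92750e+02]
 [-1.00000e+00 -0.00000e+00 -1.00000e-03  2.21991e+02]
 [ 0.00000e+00  0.00000e+00  0.00000e+00  1.00000e+00]]
frontL [647.4  91.6 190. ]
frontR [ 649.3 -234.2  190. ]
backL [942.8 101.  190. ]
backR [ 944.8 -234.2  190. ]
barL [579.9  -5.7 150. ]
barR [ 580.7 -137.8  150. ]
```

View pics/t1.png

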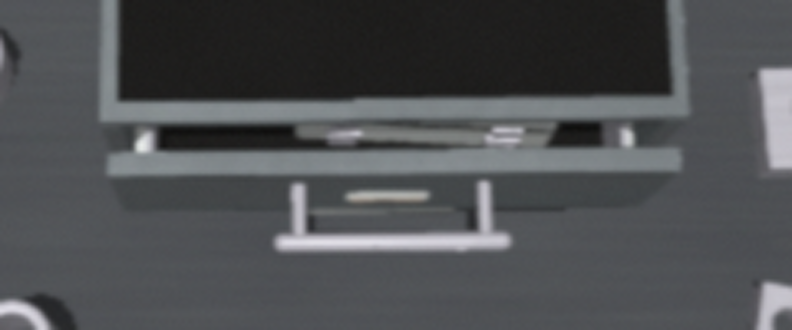

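Run:
```python
from h import *
c=capture("top")
P=lambda x,y:(x/3.3+240-.35,y/3.3+190-.35)
for n,uv,z in [("frontL",P(100,122),190),("frontR",P(688,116),190),("drFL",P(107,175),174),("drFR",P(682,170),174),("barL",P(275,243),145),("barR",P(511,240.5),145),("plate",(491,310),25),("plateTL",(470,276),25),("pil",(500,214),130),("bush",(244,294),85)]:
    print(n,onz(c,uv,z).round(1))
c=capture("scene")
img=c["img"];cv2.imwrite("pics/s1.png",cv2.resize(img[140:300,140:400],None,fx=3,fy=3,interpolation=cv2.INTER_CUBIC))
```

```text
frontL [642.3  99.1 190. ]
frontR [ 647.8 -238.2  190. ]
drFL [614.6  95.8 174. ]
drFR [ 619.5 -237.3  174. ]
barL [580.2  -1.8 145. ]
barR [ 582.5 -141.5  145. ]
plate [ 500.9 -364.2   25. ]
plateTL [ 574.3 -323.3   25. ]
pil [ 686. -360.  130.]
bush [525.8 159.1  85. ]
```

View pics/s1.png

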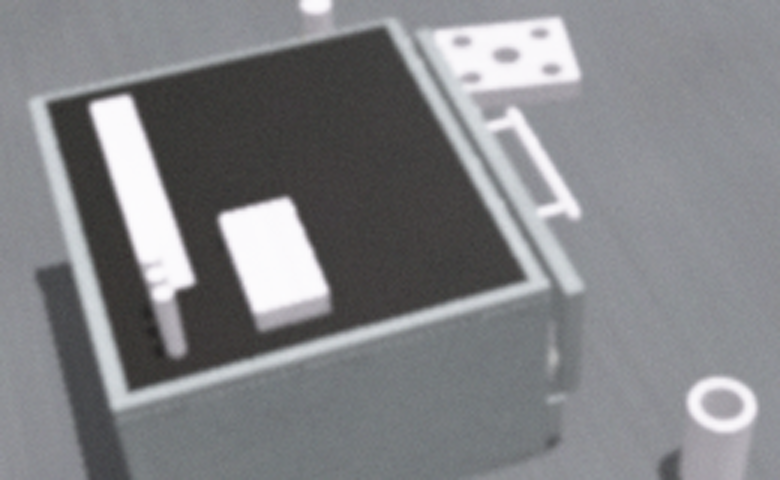

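```bash
cat >> h.py <<'E'
def plan(target,zdir,n,tilt=None):
    """rows from present pose to target TCP (tool down, z along zdir angle rad)"""
    s=state();T=tool(s)
    z=np.array([np.cos(zdir),np.sin(zdir),0]);x=np.array([0,0,-1.]);y=np.cross(z,x)
    Rt=np.c_[x,y,z];rv=(R.from_matrix(T[:3,:3].T@Rt)).as_rotvec()
    dp=np.array(target)-T[:3,3];Rc=T[:3,:3];tr=[];dr=[]
    for i in range(n):
        tr.append((Rc.T@dp/n).round(1).tolist());dr.append((rv/n).round(4).tolist())
        Rc=Rc@R.from_rotvec(rv/n).as_matrix()
    print("travel",tr);print("rot",dr)
def show(name,fn,box=None,k=1):
    s=state();c=capture(name);im=c["img"]
    if box: im=im[box[1]:box[3],box[0]:box[2]]
    cv2.imwrite("pics/"+fn,cv2.resize(im,None,fx=k,fy=k,interpolation=cv2.INTER_CUBIC));return s,c
E
python3 - <<'E'
from h import *
plan((581.4,-71.6,225),0.0163,24)
E
```

```text
travel [[-0.1, -23.9, -21.2], [-0.1, -25.0, -20.0], [-0.1, -26.0, -18.7], [-0.1, -26.9, -17.3], [-0.1, -27.8, -15.9], [-0.1, -28.5, -14.4], [-0.1, -29.2, -13.0], [-0.1, -29.9, -11.4], [-0.1, -30.4, -9.9], [-0.1, -30.9, -8.3], [-0.1, -31.3, -6.7], [-0.1, -31.6, -5.1], [-0.1, -31.8, -3.5], [-0.1, -31.9, -1.8], [-0.1, -32.0, -0.2], [-0.1, -32.0, 1.5], [-0.1, -31.8, 3.1], [-0.1, -31.6, 4.7], [-0.1, -31.4, 6.3], [-0.1, -31.0, 7.9], [-0.1, -30.5, 9.5], [-0.1, -30.0, 11.1], [-0.1, -29.4, 12.6], [-0.1, -28.7, 14.1]]
rot [[0.0514, -0.0, 0.0], [0.0514, -0.0, 0.0], [0.0514, -0.0, 0.0], [0.0514, -0.0, 0.0], [0.0514, -0.0, 0.0], [0.0514, -0.0, 0.0], [0.0514, -0.0, 0.0], [0.0514, -0.0, 0.0], [0.0514, -0.0, 0.0], [0.0514, -0.0, 0.0], [0.0514, -0.0, 0.0], [0.0514, -0.0, 0.0], [0.0514, -0.0, 0.0], [0.0514, -0.0, 0.0], [0.0514, -0.0, 0.0], [0.0514, -0.0, 0.0], [0.0514, -0.0, 0.0], [0.0514, -0.0, 0.0], [0.0514, -0.0, 0.0], [0.0514, -0.0, 0.0], [0.0514, -0.0, 0.0], [0.0514, -0.0, 0.0], [0.0514, -0.0, 0.0], [0.0514, -0.0, 0.0]]
```

Emit:
jog_arm(travel=[[0, -24, -21], [0, -25, -20], [0, -26, -19], [0, -27, -17], [0, -28, -16], [0, -28, -14], [0, -29, -13], [0, -30, -11], [0, -30, -10], [0, -31, -8], [0, -31, -7], [0, -32, -5]], delta_rot=[[0.051, 0, 0], [0.051, 0, 0], [0.051, 0, 0], [0.051, 0, 0], [0.051, 0, 0], [0.051, 0, 0], [0.051, 0, 0], [0.051, 0, 0], [0.051, 0, 0], [0.051, 0, 0], [0.051, 0, 0], [0.051, 0, 0]])

```text
t: 1.5
ee_pos: [390.7, 261.1, 222.8]
eef_rot: [-0.498, 1.512, 0.498]
contact_force: [-0.2, 0.8, -0.5]
finger_gap: 87.9
```

Emit:
jog_arm(travel=[[0, -32, -4], [0, -32, -2], [0, -32, 0], [0, -32, 1], [0, -32, 3], [0, -32, 5], [0, -31, 6], [0, -31, 8], [0, -30, 9], [0, -30, 11], [0, -29, 13], [0, -25, 10]], delta_rot=[[0.051, 0, 0], [0.051, 0, 0], [0.051, 0, 0], [0.051, 0, 0], [0.051, 0, 0], [0.051, 0, 0], [0.051, 0, 0], [0.051, 0, 0], [0.051, 0, 0], [0.051, 0, 0], [0.051, 0, 0], [0.051, 0, 0]])

```text
t: 2.7
ee_pos: [580.2, -66.8, 222.6]
eef_rot: [-0.019, 1.57, 0.018]
contact_force: [-0.5, 1.1, 0.4]
finger_gap: 87.9
```

Run:
```python
from h import *
s,c=show("wrist","w2.png");show("top","t2.png",(200,150,520,390),2.5)
s=state();print(s["t"],tool(s).round(3))
plan((581.4,-71.6,225),0.0163,2)
```

```text
2.8 [[ 1.00000e-03 -2.00000e-02  1.00000e+00  5.80111e+02]
 [-2.00000e-03  1.00000e+00  2.00000e-02 -6.95440e+01]
 [-1.00000e+00 -2.00000e-03  1.00000e-03  2.22660e+02]
 [ 0.00000e+00  0.00000e+00  0.00000e+00  1.00000e+00]]
travel [[-1.2, -1.0, 0.6], [-1.2, -1.0, 0.6]]
rot [[0.0018, 0.0003, 0.0012], [0.0018, 0.0003, 0.0012]]
```

View pics/w2.png

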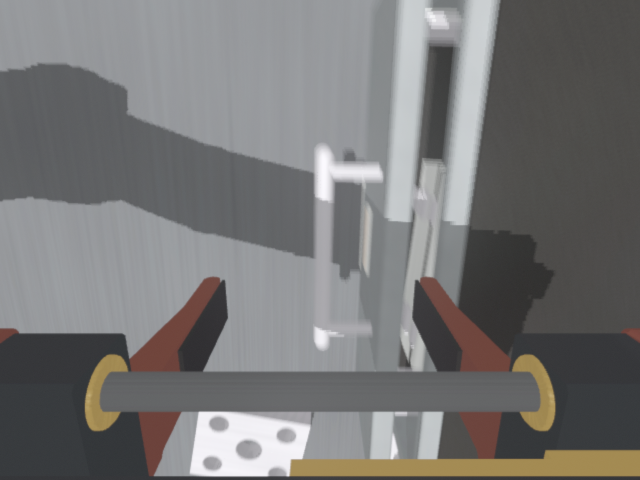

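Run:
```python
from h import *
s=state();c=capture("wrist")
for uv in [(322.5,152),(324,248),(322.5,345)]: print(onz(c,uv,145,s).round(1))
T=tool(s); print([ (T[:3,:3].T@(onz(c,(323,248),145,s)-T[:3,3])).round(1)])
```

```text
[580.4  -7.  145. ]
[582.8 -69.8 145. ]
[ 583.5 -144.2  145. ]
[array([77.7, -0.2,  2. ])]
```

Emit:
jog_arm(travel=[[0, -2, 1], [0, 0, 0], [0, 0, 0], [0, 0, 0], [0, 0, 0], [0, 0, 0]], delta_rot=[[0.003, 0, 0], [0, 0, 0], [0, 0, 0], [0, 0, 0], [0, 0, 0], [0, 0, 0]], jaw=27)

```text
t: 3.45
ee_pos: [580.4, -67.1, 222.7]
eef_rot: [-0.018, 1.571, 0.019]
contact_force: [-0.2, -0.8, 0.4]
finger_gap: 43.4
```

Emit:
jog_arm(travel=[[5, -4, 1], [10, 0, 0], [10, 0, 0], [5, 0, 0]], delta_rot=[[0, 0, 0], [0, 0, 0], [0, 0, 0], [0, 0, 0]])

```text
t: 3.85
ee_pos: [580.8, -71.3, 190.9]
eef_rot: [-0.018, 1.573, 0.018]
contact_force: [0.7, -0.2, -0.1]
finger_gap: 27.2
```

Run:
```python
from h import *
s,c=show("wrist","w3.png")
s=state();print(s["t"],s["ee_pos"],s["finger_gap"],s["contact_force"])
show("top","t3.png",(200,150,520,390),2.5)
```

```text
3.9 [580.57825165 -71.17991943 190.54918476] 26.760663178000733 [-0.97946929 -0.24099105 -0.94266425]
```

View pics/w3.png

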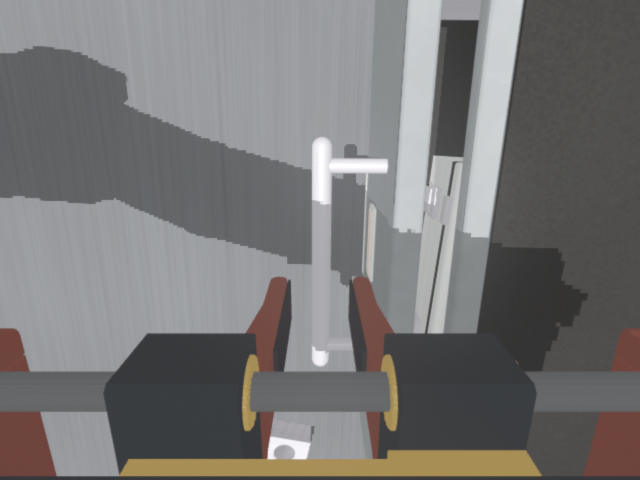

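View pics/t3.png

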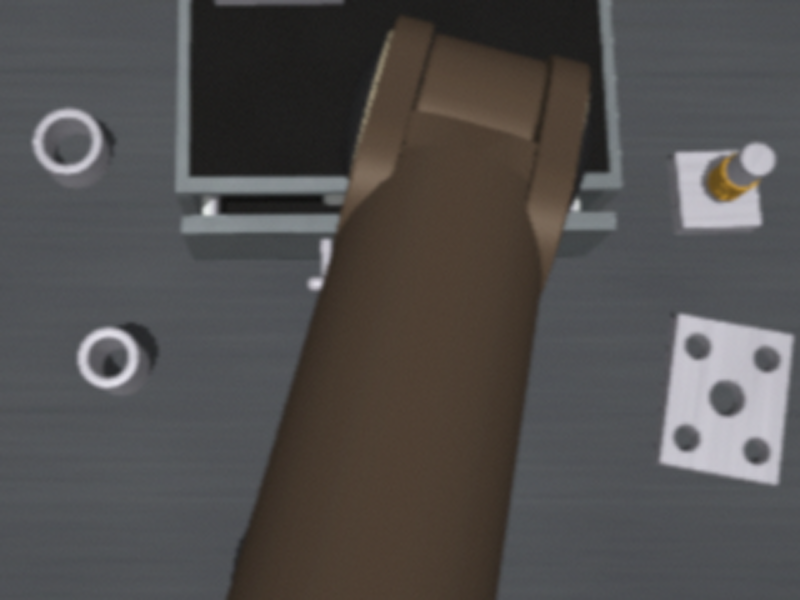

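Emit:
jog_arm(travel=[[8, 0, 0], [10, 0, 0], [10, 0, 0], [10, 0, 0], [10, 0, 0], [6, 0, 0], [3, 0, 0], [0, 0, 0]], delta_rot=[[0, 0, 0], [0, 0, 0], [0, 0, 0], [0, 0, 0], [0, 0, 0], [0, 0, 0], [0, 0, 0], [0, 0, 0]])

```text
t: 4.75
ee_pos: [581.3, -71.4, 135.2]
eef_rot: [-0.018, 1.571, 0.018]
contact_force: [-0.6, -0.2, 0.2]
finger_gap: 27.0
```

Emit:
jog_arm(travel=[[0, 0, 0], [0, 0, 0], [0, 0, 0], [0, 0, 0], [0, 0, 0], [0, 0, 0]], delta_rot=[[0, 0, 0], [0, 0, 0], [0, 0, 0], [0, 0, 0], [0, 0, 0], [0, 0, 0]], jaw=0, newtons=25)

```text
t: 5.35
ee_pos: [581.7, -71.4, 136.0]
eef_rot: [-0.018, 1.57, 0.018]
contact_force: [-1.5, 0.4, 4.4]
finger_gap: 10.3
```

Emit:
jog_arm(travel=[[0, 0, -2], [0, 0, -4], [0, 0, -6], [0, 0, -8], [0, 0, -8], [0, 0, -8], [0, 0, -8], [0, 0, -8], [0, 0, -8], [0, 0, -6], [0, 0, -4], [0, 0, -2]], delta_rot=[[0, 0, 0], [0, 0, 0], [0, 0, 0], [0, 0, 0], [0, 0, 0], [0, 0, 0], [0, 0, 0], [0, 0, 0], [0, 0, 0], [0, 0, 0], [0, 0, 0], [0, 0, 0]])

```text
t: 6.55
ee_pos: [508.4, -72.5, 136.0]
eef_rot: [-0.017, 1.571, 0.019]
contact_force: [1.1, 2.2, 6.1]
finger_gap: 10.0
```

Run:
```python
from h import *
s,c=show("scene","s4.png",(140,130,440,330),2.6)
s=state();print(s["t"],s["ee_pos"],s["finger_gap"],s["contact_force"])
```

```text
6.6 [508.05898829 -72.54691746 135.92862634] 10.404023039639103 [-0.75638197  1.15328198  8.48433766]
```

View pics/s4.png

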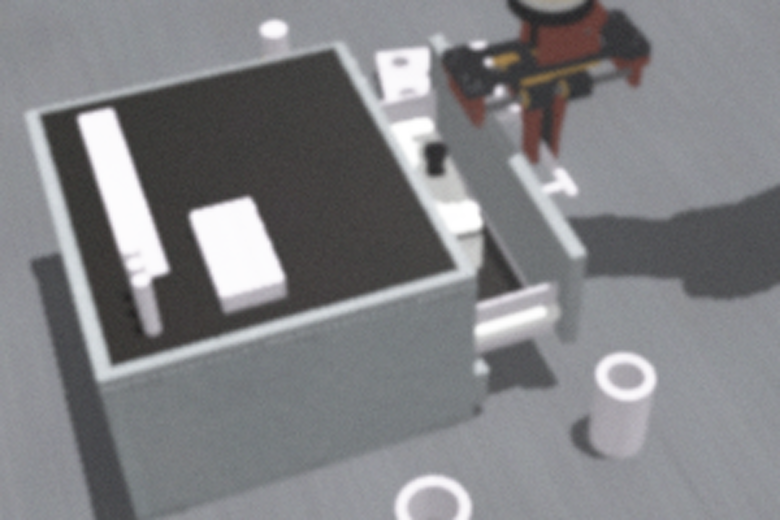

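Emit:
jog_arm(travel=[[0, 0, -2], [0, 0, -4], [0, 0, -6], [0, 0, -8], [0, 0, -8], [0, 0, -8], [0, 0, -8], [0, 0, -8], [0, 0, -8], [0, 0, -7], [0, 0, -5], [0, 0, -2]], delta_rot=[[0, 0, 0], [0, 0, 0], [0, 0, 0], [0, 0, 0], [0, 0, 0], [0, 0, 0], [0, 0, 0], [0, 0, 0], [0, 0, 0], [0, 0, 0], [0, 0, 0], [0, 0, 0]])

```text
t: 7.8
ee_pos: [434.3, -73.7, 135.9]
eef_rot: [-0.017, 1.572, 0.02]
contact_force: [1.3, 5.7, 7.7]
finger_gap: 9.9
```

Run:
```python
from h import *
s,c=show("scene","s5.png",(140,130,440,330),2.6)
show("wrist","w5.png")
s=state();print(s["t"],s["ee_pos"],s["finger_gap"],s["contact_force"])
```

```text
7.9 [434.12092912 -73.76664652 135.9049488 ] 10.403246339003807 [-1.71742197  3.84886274 12.38289759]
```

View pics/s5.png

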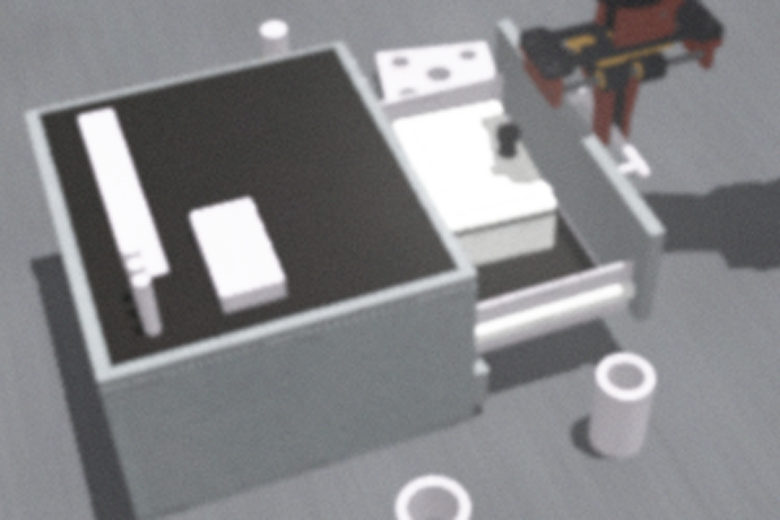

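View pics/w5.png

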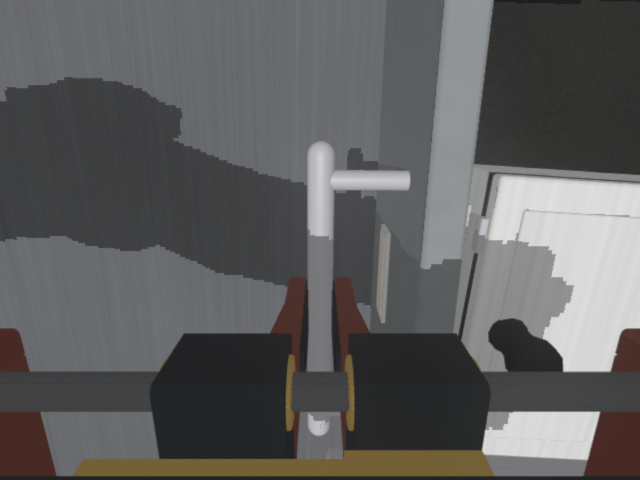

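Run:
```python
from h import *
s=state();c=capture("wrist");d=capture("scene");t=capture("top")
def tri(a,b):
    (o1,d1),(o2,d2)=a,b
    d1=d1/np.linalg.norm(d1);d2=d2/np.linalg.norm(d2)
    k=np.linalg.lstsq(np.c_[d1,-d2],o2-o1,rcond=None)[0]
    p,q=o1+k[0]*d1,o2+k[1]*d2;return (p+q)/2,np.linalg.norm(p-q)
print(tri(ray(c,(508,334),s),ray(d,(508/2.6+139.8,129/2.6+129.8))))
for uv in [(498,178),(639,187),(468,400)]: print("w",onz(c,uv,128,s).round(1))
P=lambda x,y:(x/2.6+139.8,y/2.6+129.8)
for uv in [P(555,207),P(390,115),P(495,100),P(460,230)]: print("s",onz(d,uv,128).round(1))
for uv in [P(470,272),P(335,42)]: print("cab",onz(d,uv,190).round(1))
cv2.imwrite("pics/t5.png",cv2.resize(t["img"][200:320,260:460],None,fx=4,fy=4,interpolation=cv2.INTER_CUBIC))
```

```text
(array([526.43320652, -93.54573743, 145.88228175]), np.float64(18.186753619875358))
w [512.6 -15.4 128. ]
w [577.  -17.9 128. ]
w [ 515.5 -135.1  128. ]
s [520.3  -7.8 128. ]
s [ 618.5 -186.4  128. ]
s [ 512.5 -172.5  128. ]
s [612.8  -9.9 128. ]
cab [646.8  98.3 190. ]
cab [ 655.5 -237.3  190. ]
```

View pics/t5.png

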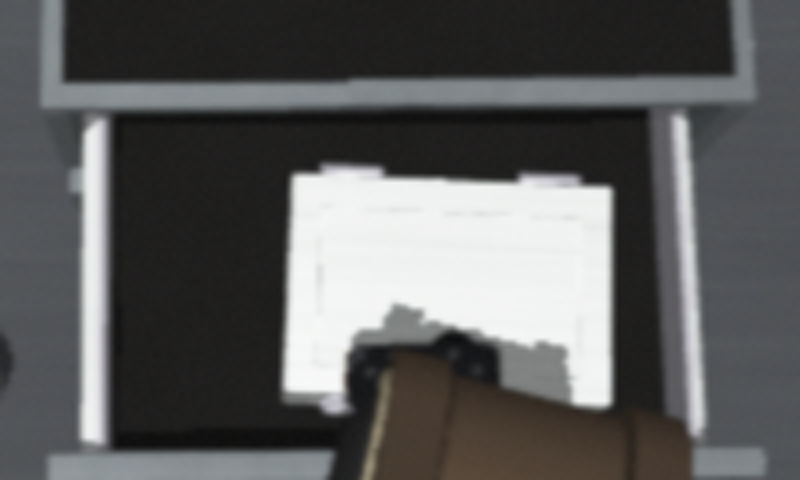

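Run:
```python
from h import *
t=capture("top")
P=lambda x,y:(x/4+260-.4,y/4+200-.4)
for n,uv in dict(BL=(293,174),BR=(611,187),FL=(284,392),FR=(612,409)).items(): print(n,onz(t,P(*uv),128).round(1))
for n,uv in dict(cL=(40,107),cR=(757,102)).items(): print(n,onz(t,P(*uv),190).round(1))
```

```text
BL [624.2 -21.5 128. ]
BR [ 618.5 -180.6  128. ]
FL [515.1 -17.1 128. ]
FR [ 507.7 -177.4  128. ]
cL [642.8  99.8 190. ]
cR [ 647.2 -239.5  190. ]
```

Emit:
jog_arm(travel=[[0, 0, 0], [0, 0, 0], [0, 0, 0], [0, 0, 0]], delta_rot=[[0, 0, 0], [0, 0, 0], [0, 0, 0], [0, 0, 0]], jaw=27)

```text
t: 8.5
ee_pos: [434.8, -74.9, 135.3]
eef_rot: [-0.018, 1.572, 0.018]
contact_force: [0.5, -0.4, 0.0]
finger_gap: 27.3
```

Emit:
jog_arm(travel=[[-5, 0, 0], [-10, 0, 0], [-15, 0, 0], [-15, 0, 0], [-15, 0, 0], [-15, 0, 0], [-15, 0, 0], [-10, 0, 0]], delta_rot=[[0, 0, 0], [0, 0, 0], [0, 0, 0], [0, 0, 0], [0, 0, 0], [0, 0, 0], [0, 0, 0], [0, 0, 0]])

```text
t: 9.3
ee_pos: [435.9, -75.0, 237.3]
eef_rot: [-0.018, 1.569, 0.018]
contact_force: [0.2, 0.1, -0.3]
finger_gap: 27.2
```

Run:
```python
from h import *
s=state();print(s["t"],s["ee_pos"],s["joint_positions"].round(2),s["finger_gap"],s["contact_force"])
t=capture("top");cv2.imwrite("pics/t6.png",cv2.resize(t["img"][200:320,260:460],None,fx=4,fy=4,interpolation=cv2.INTER_CUBIC))
plan((530.4,-97.7,220),1.53,20)
```

```text
9.3 [435.89966731 -74.96536536 237.32177975] [-0.5   0.07  0.6   2.03 -0.04  1.06  0.14] 27.190972118934997 [ 0.15753829  0.1289313  -0.28975331]
travel [[0.9, -1.2, 4.7], [0.9, -1.6, 4.6], [0.9, -1.9, 4.4], [0.9, -2.3, 4.3], [0.9, -2.6, 4.1], [0.9, -2.9, 3.9], [0.9, -3.2, 3.7], [0.9, -3.4, 3.4], [0.9, -3.7, 3.1], [0.9, -3.9, 2.9], [0.9, -4.1, 2.6], [0.9, -4.3, 2.2], [0.9, -4.4, 1.9], [0.9, -4.6, 1.6], [0.9, -4.7, 1.2], [0.9, -4.7, 0.9], [0.9, -4.8, 0.5], [0.9, -4.8, 0.1], [0.9, -4.8, -0.2], [0.9, -4.8, -0.6]]
rot [[-0.0754, 0.0001, 0.0001], [-0.0754, 0.0001, 0.0001], [-0.0754, 0.0001, 0.0001], [-0.0754, 0.0001, 0.0001], [-0.0754, 0.0001, 0.0001], [-0.0754, 0.0001, 0.0001], [-0.0754, 0.0001, 0.0001], [-0.0754, 0.0001, 0.0001], [-0.0754, 0.0001, 0.0001], [-0.0754, 0.0001, 0.0001], [-0.0754, 0.0001, 0.0001], [-0.0754, 0.0001, 0.0001], [-0.0754, 0.0001, 0.0001], [-0.0754, 0.0001, 0.0001], [-0.0754, 0.0001, 0.0001], [-0.0754, 0.0001, 0.0001], [-0.0754, 0.0001, 0.0001], [-0.0754, 0.0001, 0.0001], [-0.0754, 0.0001, 0.0001], [-0.0754, 0.0001, 0.0001]]
```

View pics/t6.png

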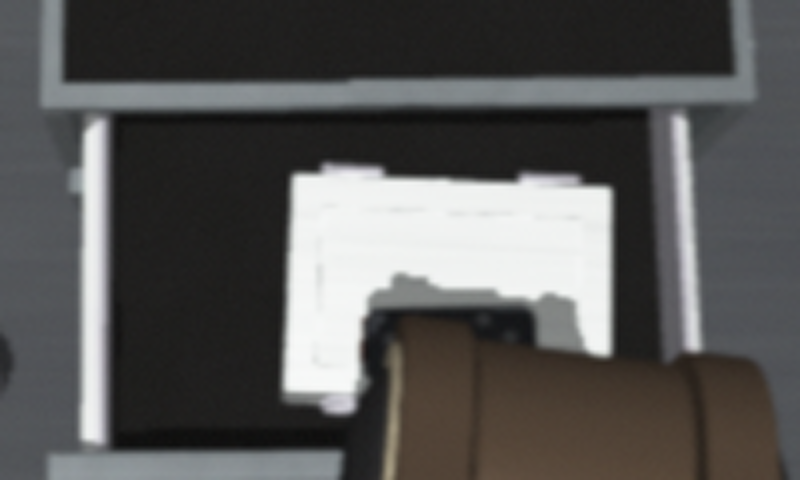

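Emit:
jog_arm(travel=[[0, 0, 0], [0, 0, 0], [0, 0, 0], [0, 0, 0], [0, 0, 0], [0, 0, 0], [0, 0, 0], [0, 0, 0], [0, 0, 0], [0, 0, 0], [0, 0, 0], [0, 0, 0]], delta_rot=[[-0.126, 0, 0], [-0.126, 0, 0], [-0.126, 0, 0], [-0.126, 0, 0], [-0.126, 0, 0], [-0.126, 0, 0], [-0.126, 0, 0], [-0.126, 0, 0], [-0.126, 0, 0], [-0.126, 0, 0], [-0.126, 0, 0], [-0.124, 0, 0]], jaw=50)

```text
t: 10.55
ee_pos: [435.3, -74.8, 235.5]
eef_rot: [-1.185, 1.225, 1.185]
contact_force: [-0.5, -0.5, 0.0]
finger_gap: 50.2
```

Emit:
jog_arm(travel=[[0, -8, -2], [0, -12, -2], [0, -14, -3], [0, -14, -3], [0, -14, -3], [0, -13, -3], [0, -10, -3], [0, -5, -1], [0, 0, 0]], delta_rot=[[0, 0, 0], [0, 0, 0], [0, 0, 0], [0, 0, 0], [0, 0, 0], [0, 0, 0], [0, 0, 0], [0, 0, 0], [0, 0, 0]])

```text
t: 11.45
ee_pos: [525.2, -98.4, 235.4]
eef_rot: [-1.181, 1.228, 1.181]
contact_force: [-0.0, 0.1, 0.4]
finger_gap: 49.9
```

Run:
```python
from h import *
s,c=show("wrist","w7.png")
s=state();print(s["t"],tool(s).round(3),s["joint_positions"].round(2),s["finger_gap"],s["contact_force"])
d=capture("scene");cv2.imwrite("pics/s7.png",cv2.resize(d["img"][130:330,140:440],None,fx=2.6,fy=2.6,interpolation=cv2.INTER_CUBIC))
```

```text
11.5 [[-1.00000e-03 -9.99000e-01  3.80000e-02  5.24637e+02]
 [-0.00000e+00  3.80000e-02  9.99000e-01 -9.82680e+01]
 [-1.00000e+00  1.00000e-03 -0.00000e+00  2.35420e+02]
 [ 0.00000e+00  0.00000e+00  0.00000e+00  1.00000e+00]] [-0.34  0.26  0.54  1.83 -0.15  1.09  1.78] 49.911973006761386 [-0.1137206   0.28116907 -0.3584495 ]
```

View pics/w7.png

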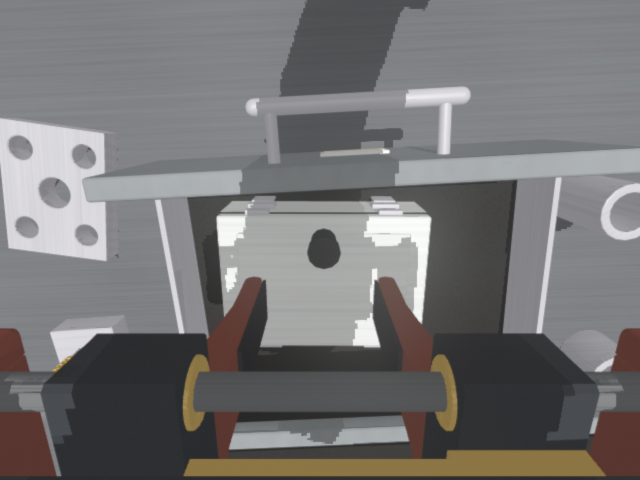

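View pics/s7.png

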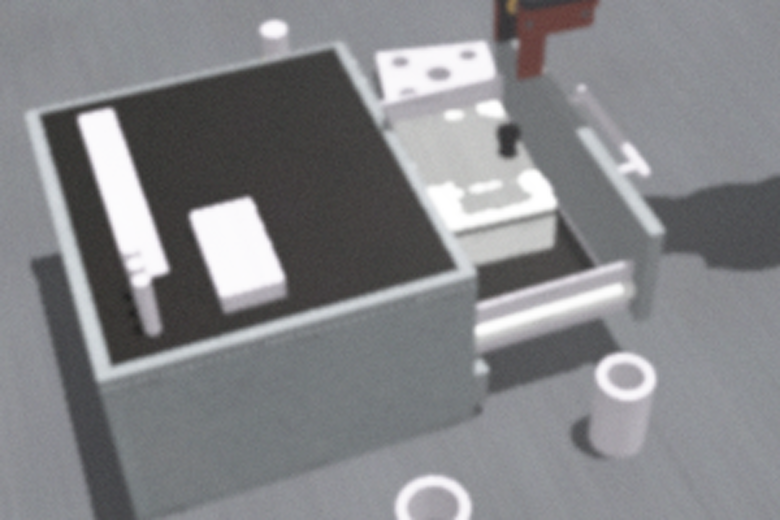

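Run:
```python
from h import *
s=state();c=capture("wrist");d=capture("scene")
g=c["img"].max(2);m=(g[215:280,290:360]<60).astype(np.uint8);n,l,st,ce=cv2.connectedComponentsWithStats(m)
print(st,ce+[290,215])
cv2.imwrite("pics/w7k.png",cv2.resize(c["img"][190:290,260:390],None,fx=5,fy=5))
P=lambda x,y:(x/2.6+139.8,y/2.6+129.8)
gd=d["img"].max(2)[170:195,325:347]; md=(gd<80).astype(np.uint8);n2,l2,st2,ce2=cv2.connectedComponentsWithStats(md)
print(st2,ce2+[325,170])
for z in (128,143,158):print(z,onz(c,(323,253),z,s).round(1),onz(c,(323,240),z,s).round(1))
for uv in [(220,213),(427,215),(222,203),(425,203)]: print(onz(c,uv,128,s).round(1))
o=ray(d,P(508,130));print([onz(d,P(508,130),z).round(1) for z in (143,150,158)])
```

```text
[[   0    0   70   65 4550]] [[324.5 247. ]]
[[  0   0  22  25 485]
 [  7   8   8  12  65]] [[335.53608247 181.85773196]
 [335.23076923 183.06153846]]
128 [539.1 -95.3 128. ] [528.8 -94.9 128. ]
143 [533.8 -95.2 143. ] [524.1 -94.8 143. ]
158 [528.6 -95.1 158. ] [519.5 -94.8 158. ]
[ 505.3 -169.5  128. ]
[512.5 -18.1 128. ]
[ 498.  -167.2  128. ]
[503.5 -20.  128. ]
[array([ 525.9, -108. ,  143. ]), array([ 529.4, -100.3,  150. ]), array([533.4, -91.4, 158. ])]
```

View pics/w7k.png

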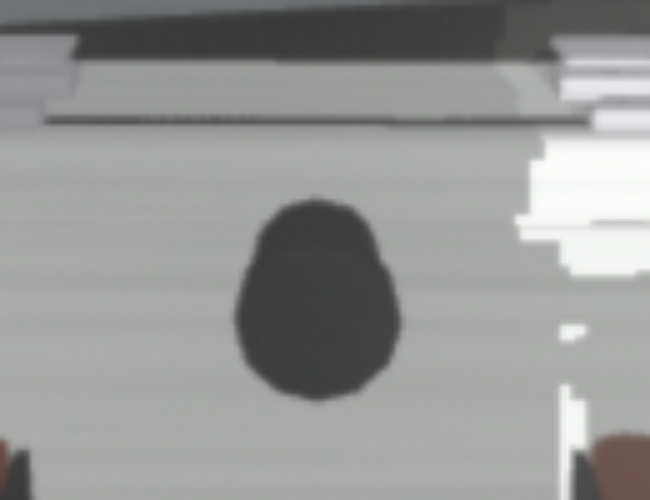

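Emit:
jog_arm(travel=[[5, -4, 2], [10, 0, 0], [15, 0, 0], [15, 0, 0], [12, 0, 0], [8, 0, 0], [0, 0, 0]], delta_rot=[[0, 0, 0], [0, 0, 0], [0, 0, 0], [0, 0, 0], [0, 0, 0], [0, 0, 0], [0, 0, 0]])

```text
t: 12.35
ee_pos: [528.1, -96.1, 169.4]
eef_rot: [-1.18, 1.228, 1.183]
contact_force: [-0.5, 0.2, -0.5]
finger_gap: 50.1
```

Run:
```python
from h import *
s,c=show("wrist","w8.png")
s=state();print(s["t"],tool(s).round(3),s["contact_force"])
d=capture("scene");cv2.imwrite("pics/s8.png",cv2.resize(d["img"][140:240,270:400],None,fx=5,fy=5,interpolation=cv2.INTER_CUBIC))
```

```text
12.4 [[-1.00000e-03 -9.99000e-01  3.80000e-02  5.28543e+02]
 [-0.00000e+00  3.80000e-02  9.99000e-01 -9.62810e+01]
 [-1.00000e+00  1.00000e-03 -0.00000e+00  1.70192e+02]
 [ 0.00000e+00  0.00000e+00  0.00000e+00  1.00000e+00]] [ 0.26810723 -0.29066773 -0.19779778]
```

View pics/w8.png

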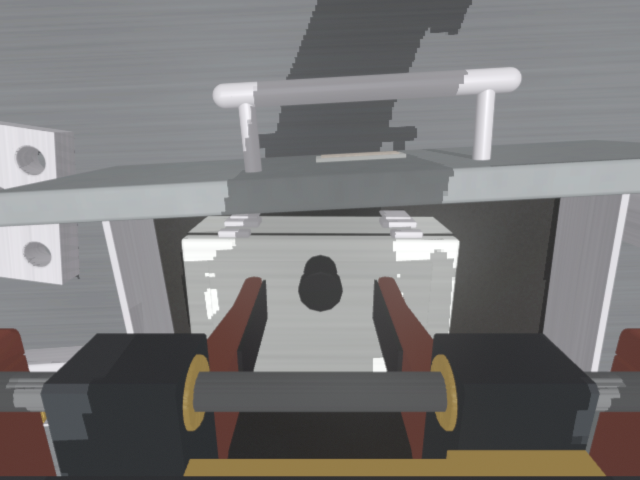

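View pics/s8.png

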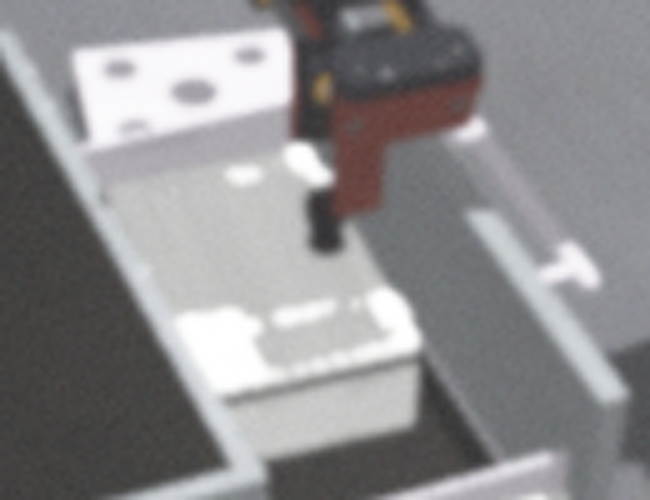

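Emit:
jog_arm(travel=[[5, -1.5, 0], [7, 0, 0], [7, 0, 0], [7, 0, 0], [6, 0, 0], [4, 0, 0], [1, 0, 0], [0, 0, 0]], delta_rot=[[0, 0, 0], [0, 0, 0], [0, 0, 0], [0, 0, 0], [0, 0, 0], [0, 0, 0], [0, 0, 0], [0, 0, 0]])

```text
t: 13.25
ee_pos: [530.3, -96.4, 133.5]
eef_rot: [-1.181, 1.227, 1.181]
contact_force: [-0.3, -0.4, 0.9]
finger_gap: 50.2
```

Emit:
jog_arm(travel=[[0, 0, 0], [0, 0, 0], [0, 0, 0], [0, 0, 0], [0, 0, 0], [0, 0, 0], [0, 0, 0]], delta_rot=[[0, 0, 0], [0, 0, 0], [0, 0, 0], [0, 0, 0], [0, 0, 0], [0, 0, 0], [0, 0, 0]], jaw=0, newtons=50)

```text
t: 13.95
ee_pos: [530.4, -96.0, 133.8]
eef_rot: [-1.181, 1.226, 1.182]
contact_force: [-0.5, 1.8, 2.9]
finger_gap: 21.2
```

Run:
```python
from h import *
s,c=show("wrist","w9.png")
s=state();print(s["t"],tool(s).round(3),s["contact_force"],s["finger_gap"])
```

```text
14.0 [[ 0.00000e+00 -9.99000e-01  3.80000e-02  5.30392e+02]
 [ 0.00000e+00  3.80000e-02  9.99000e-01 -9.60090e+01]
 [-1.00000e+00 -0.00000e+00  0.00000e+00  1.33778e+02]
 [ 0.00000e+00  0.00000e+00  0.00000e+00  1.00000e+00]] [-1.42403438  2.27122747  1.64093672] 21.130583926771962
```

View pics/w9.png

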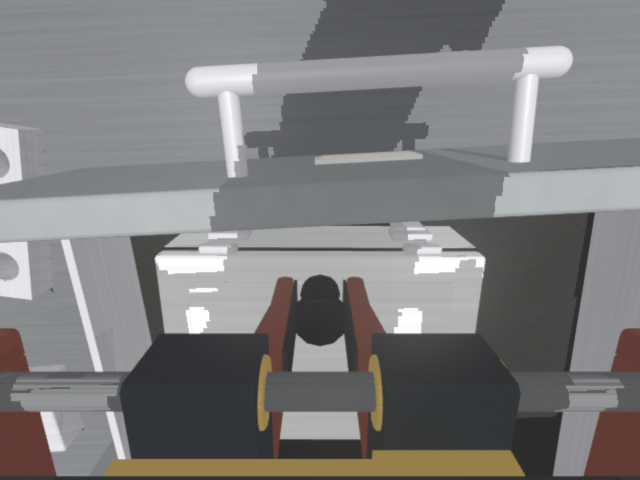

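Emit:
jog_arm(travel=[[-0.9, -0.2, 0], [-0.9, -0.1, 0], [-0.9, -0.2, 0], [-0.9, -0.1, 0], [-0.9, -0.2, 0], [-0.9, -0.1, 0]], delta_rot=[[0, 0, 0.01], [0, 0, 0.01], [0, 0, 0.01], [0, 0, 0.01], [0, 0, 0.01], [0, 0, 0.01]])

```text
t: 14.6
ee_pos: [530.7, -96.1, 138.4]
eef_rot: [-1.15, 1.272, 1.228]
contact_force: [0.7, 2.5, -12.4]
finger_gap: 21.0
```

Emit:
jog_arm(travel=[[-0.9, -0.2, 0], [-0.9, -0.1, 0], [-0.9, -0.2, 0], [-0.9, -0.1, 0], [-0.9, -0.2, 0], [-0.9, -0.1, 0], [-0.9, -0.2, 0], [-0.9, -0.1, 0]], delta_rot=[[0, 0, 0.01], [0, 0, 0.01], [0, 0, 0.01], [0, 0, 0.01], [0, 0, 0.01], [0, 0, 0.01], [0, 0, 0.01], [0, 0, 0.01]])

```text
t: 15.4
ee_pos: [533.6, -96.2, 146.3]
eef_rot: [-1.11, 1.327, 1.284]
contact_force: [-0.0, 4.3, -2.5]
finger_gap: 21.2
```

Run:
```python
from h import *
s,c=show("wrist","w10.png")
s=state();print(s["t"],tool(s).round(3),s["contact_force"],s["finger_gap"])
d=capture("scene");cv2.imwrite("pics/s10.png",cv2.resize(d["img"][140:240,270:400],None,fx=5,fy=5,interpolation=cv2.INTER_CUBIC))
```

```text
15.45 [[-1.40000e-01 -9.89000e-01  3.70000e-02  5.33681e+02]
 [ 5.00000e-03  3.70000e-02  9.99000e-01 -9.62000e+01]
 [-9.90000e-01  1.40000e-01  0.00000e+00  1.46279e+02]
 [ 0.00000e+00  0.00000e+00  0.00000e+00  1.00000e+00]] [-0.92673481  6.28139571 -1.22718014] 21.13375465299234
```

View pics/s10.png

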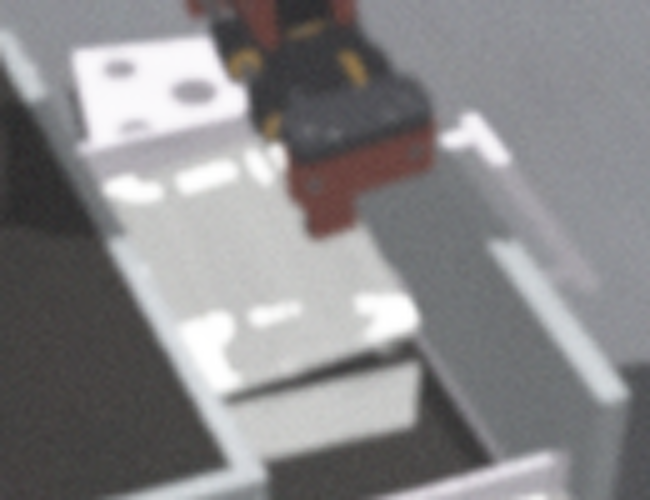

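View pics/w10.png

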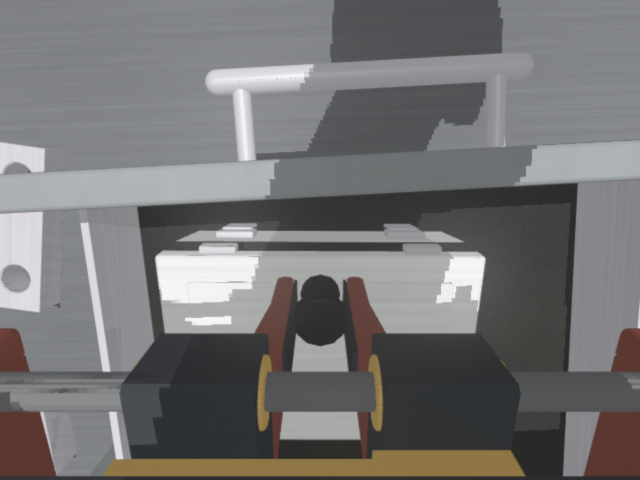

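Emit:
jog_arm(travel=[[-0.9, -0.2, 0], [-0.9, -0.1, 0], [-0.9, -0.2, 0], [-0.9, -0.1, 0], [-0.9, -0.2, 0], [-0.9, -0.1, 0], [-0.9, -0.2, 0]], delta_rot=[[0, 0, 0.01], [0, 0, 0.01], [0, 0, 0.01], [0, 0, 0.01], [0, 0, 0.01], [0, 0, 0.01], [0, 0, 0.01]])

```text
t: 16.2
ee_pos: [535.8, -96.3, 152.1]
eef_rot: [-1.072, 1.376, 1.335]
contact_force: [0.0, 5.8, -1.3]
finger_gap: 21.1
```

Emit:
jog_arm(travel=[[-0.9, -0.2, 0], [-0.9, -0.1, 0], [-0.9, -0.2, 0], [-0.9, -0.1, 0], [-0.9, -0.2, 0], [-0.9, -0.1, 0], [-0.9, -0.2, 0], [0, 0, 0], [0, 0, 0], [0, 0, 0], [0, 0, 0], [0, 0, 0]], delta_rot=[[0, 0, 0.01], [0, 0, 0.01], [0, 0, 0.01], [0, 0, 0.01], [0, 0, 0.01], [0, 0, 0.01], [0, 0, 0.01], [0, 0, 0], [0, 0, 0], [0, 0, 0], [0, 0, 0], [0, 0, 0]])

```text
t: 17.4
ee_pos: [538.5, -96.4, 157.9]
eef_rot: [-1.032, 1.424, 1.385]
contact_force: [1.3, 5.8, -3.2]
finger_gap: 21.1
```

Run:
```python
from h import *
s,c=show("wrist","w11.png")
s=state();print(s["t"],tool(s).round(3),s["contact_force"],s["finger_gap"],abs(s["joint_velocities"]).max())
show("scene","s11.png",(230,120,430,270),4)
t=capture("top");cv2.imwrite("pics/t11.png",cv2.resize(t["img"][190:310,240:460],None,fx=3.5,fy=3.5,interpolation=cv2.INTER_CUBIC))
```

```text
17.45 [[-2.75000e-01 -9.61000e-01  3.80000e-02  5.38521e+02]
 [ 1.10000e-02  3.60000e-02  9.99000e-01 -9.64140e+01]
 [-9.61000e-01  2.75000e-01  0.00000e+00  1.57862e+02]
 [ 0.00000e+00  0.00000e+00  0.00000e+00  1.00000e+00]] [ 1.17190542  4.95455891 -2.60115522] 21.104488911232462 0.002318392917422546
```

View pics/s11.png

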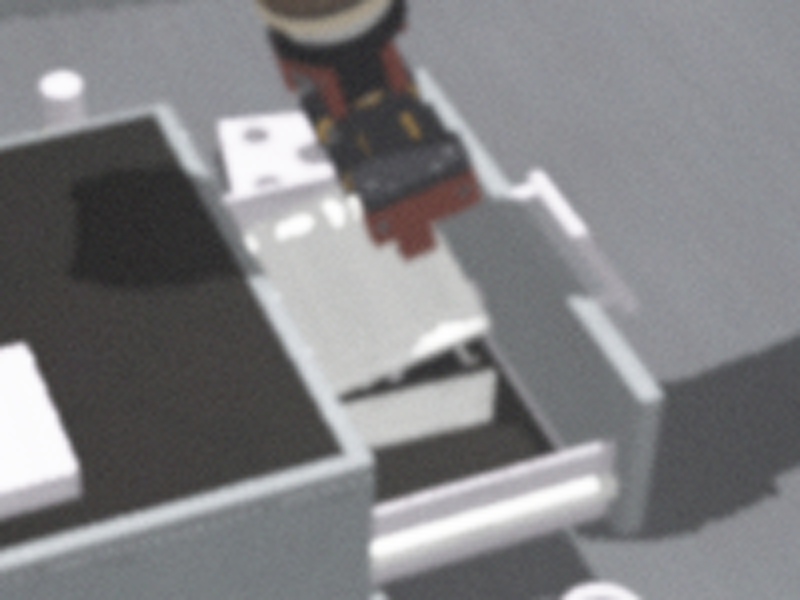

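View pics/w11.png

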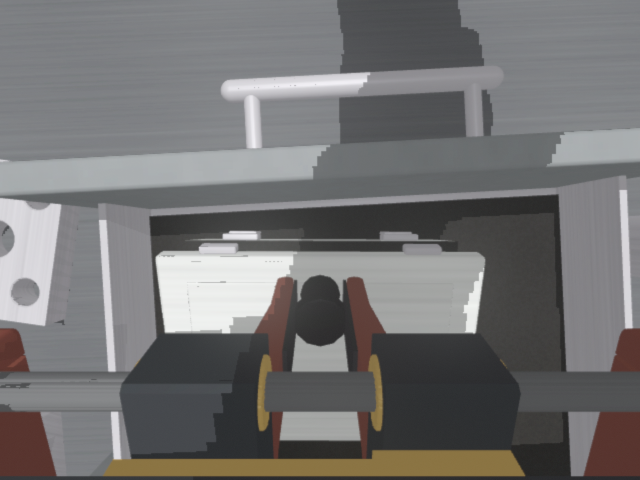

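View pics/t11.png

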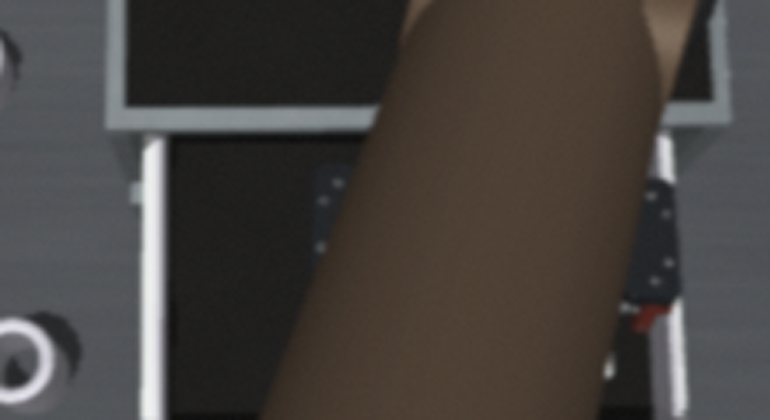

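```bash
python3 -c "
from rig import close_job,state
print(close_job());s=state();print(s['t'],s['ee_pos'],s['finger_gap'],s['contact_force'])"
```

```text
the job is handed in; nothing more can be done
None
the job is handed in; nothing more can be done
```

I pulled the drawer out 148 mm by its handle, to about 0.16 m open. I then gripped the lid's knob and turned the lid about its hinge until the seal let go. I handed the job in at about 17.5 s with the gripper holding the lid ajar; no verdict is reported.

- **Lid:** the tool tilted 0.28 rad with the knob not slipping in the grip, which is a gap of about 30 mm. I took the angle from the tool, not from a direct measurement of the gap.
- **Seal:** the highest upward pull I read was about 12 N, dropping to about 2–3 N once it let go. The lid did not jump.
- **Hold:** the grip is set to 50 N with the fingers 21 mm apart on the knob, and joint speeds were almost zero (0.002 rad/s).
- **Case and drawer:** the case's hinge edge measured about 23 mm in front of the cabinet carcass before lifting. At the end the arm hid that edge from the top camera. The drawer still looked fully out and the case flat in the other views, by eye only.
- **Bystanders:** none were touched that I could see. I did not re-measure their positions.
- **Disagreements:** the cameras differed by 2–8 mm on the positions of the knob, lid and cabinet edge. A sideways force of about 5 N on the grip remained at the end.

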